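Advance the stock carriers in the sorting tray

ROBOT

A 6-joint arm with a two-finger parallel gripper is mounted at the origin on the work surface. World frame = base frame: x ahead of the robot, y to its left, z up, the work surface at z = 0. Lengths are in mm, angles in rad, forces in N, time in s.
With the tool pointing down it reaches from about 300 to 775 mm from the base axis. Payload 14.6 kg.
Tool frame: the origin (TCP) lies midway between the tips of the shut fingers; the grasp point (between the pads) lies 19 mm behind it; z points along the fingers, y is the line along which they close (so a half turn about z gives the same grasp; the last joint's range is limited). The gripper opens to 94 mm and grips with 3 to 60 N. Pads are 16 mm wide; open, the fingers measure 119 mm over their backs; the gripper's body (75 mm by 177 mm) begins 78 mm behind the grasp point.
Start: joints at [-1.303, 0.3, 1.521, -0, 1.321, -0.067], TCP at [180.712, -519.454, 205.446] pointing down, gripper open.
Joint ranges: [-3.03, 3.03], [-0.79, 2.21], [0.23, 2.52], [-1.04, 4.18], [0, 3.07], [-2.55, 2.55]. Speed limits (rad/s): [2.22, 2.22, 2.57, 3.14, 3.14, 3.14].

INTERFACE

Orientations are given as a unit quaternion [w, x, y, z].
In Python, from station import readout, optics, manip, models gives the robot as it stands.
- The arm moves only by the tool play_rows, never from a script. Its argument "deltas" is a list of rows, each a list of 3 entries, a list of its own where there are three numbers: the closure, from 0 (fully open) to 1 (shut), then the shift along the tool's x, y, z in mm, then the turn about the tool's z in degrees. A call has 1 to 8 rows; each row shifts and turns the commanded pose from where the row before left it, along the tool's axes as they then stand; what a row does not reach is not made up. A row lasts 1/8 s, in which the tool goes at most 62.5 mm and 10.7 degrees, less where a joint would pass 70% of its speed; a pose out of reach is approached as far as the arm can. A call with a gripper value outside its range is refused whole. The fingers move at their own pace and stop on an object; "newtons" is the grip in N (left out, the last holds). Time passes only in rows, so rows that do not move let the fingers close. It gives the time, the measured TCP pose, the force, the opening and the grip force at its end, in the units of the state.
- readout.sense(): the state, without advancing time (a new reading comes with each control period).
- optics.snapshot(name): name is "side" or "top"; returns the picture (480x640x3 uint8, red, green, blue); there is no depth.
- optics.camera_model(name): a dict with "fx", "fy", "cx", "cy" (pixels), "T" (4x4, takes a point from camera to world coordinates). Camera axes: x right, y down, z forward; pixel columns grow to the right and rows downward; lengths in mm; the calibration is good to about 2 mm. A picture is of the moment at which its call begins. camera_model takes no time and is no camera call.
- manip.finish_job(): hands the job in; it is judged then, once.
Trained networks look in the newest picture that a camera, given by its name, has taken for a name from the list of things; names that differ only in an ending like _2 or _b are one class to them, and where a whole thing is asked for, a point or a joint stands for the part that bears it (a point fixed in the world has none). Each returns a list of dicts, best first, with "conf" (0 to 1); they miss things now and then, are a little off and sometimes report something else, mostly with a low value. They report only what shows in the picture. A call takes as long as a camera call. They do not tell look-alikes from the thing itself.
- models.look_for(camera, label): "extent" ([left, top, width, height] in pixels, round what is visible of it).
- models.trace(camera, label): "mask" (480x640 bool, what is visible of it) and "extent" ([left, top, width, height] in pixels, round what is visible of it).
- models.spot_point(camera, label): "uv" ([column, row] in pixels: a listed point, or the origin of a listed thing).
The state is a dict: "clock": time; "q": joint angles; "joint_vel": joint speeds; "joint_torque": joint torques, N m; "position": TCP position; "tcp_rot": TCP orientation; "force": force on the tool from outside, world axes, zero at the start; "ft_torque": the same for the moment, N m; "finger_gap": finger opening in mm; "grip_force": force on a finger pad.
Only numpy, scipy, OpenCV 4.12 (cv2) and the standard library are available. Lean on these libraries where they do the work, as an engineer would, in place of code of your own. Each camera call takes 0.05 s, during which the arm holds its last target. There are 200 camera calls.

TASK

In the square sorting tray of the medicine store, bring the blue carton forward for packing: slide its carrier into the empty bay with the yellow floor, then slide the green carton's carrier into the bay that the blue one has just left. Slide them one at a time along the tray's floor without lifting them, set each one squarely in the middle of its bay, leave the orange carton's carrier where it stands, and let go.

Things in the scene. Friction and masses are not known exactly. Their poses are not given: they have to be found in the camera images.
- tray: Square tray fixed to the table, any yaw: 216 x 216 mm, rim 8 mm thick and 20 mm high, floor 6 mm. Origin: centre of its underside; z up. Four bays of 100 x 100 mm, parted only by painted lines, centred at x, y = +-50 mm in its axes. Green starts at (+50, +50), yellow empty bay (-50, -50), blue and orange at (-50, +50) and (+50, -50), either way round, each within 3 mm of its bay's centre.
- yellow_bay (a point): Centre of the empty bay with the yellow floor (its corner of the rim is yellow too), on the floor's surface, 6 mm above the table. Axes as the tray's.
- blue_carton (a point): Blue carrier, loose on the tray floor: white plate 88 x 88 x 12 mm with a medicine carton 44 x 44 mm, 60 mm tall, upright and fixed in its middle, a blue top and upper half; one rigid piece, 160 g. Point: the carton's centre, 42 mm above the plate's underside (48 mm above the table); z up, x and y square to its sides, within 5 degrees of the tray's axes. Starts beside the yellow bay. (The flat blue carton outside the tray is not meant.)
- green_carton (a point): Green carrier, loose on the tray floor: white plate 88 x 88 x 12 mm with a medicine carton 44 x 44 mm, 60 mm tall, upright and fixed in its middle, a green top and upper half; one rigid piece, 160 g. Point: the carton's centre, 42 mm above the plate's underside (48 mm above the table); z up, x and y square to its sides, within 5 degrees of the tray's axes. Starts diagonally across from the yellow bay.
- orange_carton (a point): Orange carrier, loose on the tray floor: white plate 88 x 88 x 12 mm with a medicine carton 44 x 44 mm, 60 mm tall, upright and fixed in its middle, an orange top and upper half; one rigid piece, 160 g. Point: the carton's centre, 42 mm above the plate's underside (48 mm above the table); z up, x and y square to its sides, within 5 degrees of the tray's axes. Starts beside the yellow bay.
Things that resemble listed ones, but are neither listed nor needed, are in the scene too. Leave any pink look-alike of the part that bears blue_carton alone.

How it is judged (in metres and radians):
On the way, in this order (a step that is already met when the one before it is completed fails the run):
1. the blue carrier is in the yellow bay while green is still in its starting bay (x of blue_carton in the frame of tray between -0.065 and -0.035 m and y of blue_carton in the frame of tray between -0.065 and -0.035 m and z of blue_carton in the frame of tray between 0.043 and 0.053 m and (angle between the x axis of blue_carton and the x axis of tray, either way round below 0.2 rad or angle between the x axis of blue_carton and the y axis of tray, either way round below 0.2 rad) and x of green_carton in the frame of tray between 0.03 and 0.07 m and y of green_carton in the frame of tray between 0.03 and 0.07 m and z of green_carton in the frame of tray between 0.043 and 0.053 m and (angle between the x axis of green_carton and the x axis of tray, either way round below 0.2 rad or angle between the x axis of green_carton and the y axis of tray, either way round below 0.2 rad)), for 0.2 s.
2. the green carrier is in the bay that blue left (x of blue_carton in the frame of tray between -0.065 and -0.035 m and y of blue_carton in the frame of tray between -0.065 and -0.035 m and z of blue_carton in the frame of tray between 0.043 and 0.053 m and (angle between the x axis of blue_carton and the x axis of tray, either way round below 0.2 rad or angle between the x axis of blue_carton and the y axis of tray, either way round below 0.2 rad) and ((x of green_carton in the frame of tray between -0.065 and -0.035 m and y of green_carton in the frame of tray between 0.035 and 0.065 m and z of green_carton in the frame of tray between 0.043 and 0.053 m and (angle between the x axis of green_carton and the x axis of tray, either way round below 0.2 rad or angle between the x axis of green_carton and the y axis of tray, either way round below 0.2 rad)) or (x of green_carton in the frame of tray between 0.035 and 0.065 m and y of green_carton in the frame of tray between -0.065 and -0.035 m and z of green_carton in the frame of tray between 0.043 and 0.053 m and (angle between the x axis of green_carton and the x axis of tray, either way round below 0.2 rad or angle between the x axis of green_carton and the y axis of tray, either way round below 0.2 rad)))), for 0.2 s.
At the end, for the whole second after the job is handed in: The blue carrier lies flat in the yellow bay and the green one flat in the bay that blue left, each within 15 mm of the bay's centre along both tray axes and within 11 degrees of square; the orange one is within 20 mm of its start; all at rest (all of step 2 and distance of orange_carton from where it was at the start of the episode below 0.02 m and linear speed of each of blue, green, orange below 0.01 m/s); the robot touches nothing.
It fails at once if the blue carrier is lifted more than 12 mm off the tray's floor (z of blue_carton in the frame of tray above 0.06 m).
It fails at once if the green carrier is lifted more than 12 mm off the tray's floor (z of green_carton in the frame of tray above 0.06 m).
It fails at once if the orange carrier is lifted more than 12 mm off the tray's floor (z of orange_carton in the frame of tray above 0.06 m).
It fails at once if the orange carrier is pushed more than 20 mm from its start (distance of orange_carton from where it was at the start of the episode above 0.02 m).
It also fails if it takes over 40 s, if anything falls off the work surface, if the arm or the gripper's body presses on something with over 40 N, if the wrist force passes 120 N, or if a joint passes its speed limit or range.

## Working session

There is one attempt and no reset: what is moved stays moved. The work goes in short steps, Python scripts to look and compute and a tool call to move; the robot and the scene stay as the last step left them, time stands still between calls to the robot, and variables do not carry over. Pictures are saved under pics/ and viewed, at most 10 in all, crops included, and the job is handed in when it is done.

Besides the shell and the picture viewer there is one more tool, called after "Request:" as name([rows], argument=value, ...), one row to a line, values as JSON. play_rows: Moves the arm, as the interface text tells. Its arguments: {"type":"object","properties":{"deltas":{"type":"array","items":{"type":"array"}},"newtons":{"type":"number"}},"required":["deltas"]}

```bash
mkdir -p pics; cat > h.py <<'E'
import numpy as np,cv2
from station import readout,optics,manip,models
def ray(cam,uv,z):
    m=optics.camera_model(cam);T=np.array(m["T"])
    d=T[:3,:3]@np.array([(uv[0]-m["cx"])/m["fx"],(uv[1]-m["cy"])/m["fy"],1]);o=T[:3,3]
    return o+d*(z-o[2])/d[2]
E
python3 - <<'E'
from h import *
for c in("top","side"):
    im=optics.snapshot(c);cv2.imwrite(f"pics/{c}0.png",im[...,::-1])
    print(c,np.round(np.array(optics.camera_model(c)["T"])[:3,3]))
for n,z in(("tray",0),("yellow_bay",6),("blue_carton",48),("green_carton",48),("orange_carton",48)):
    for r in models.spot_point("top",n)[:3]:print(n,r["conf"],np.round(r["uv"]),np.round(ray("top",r["uv"],z)))
s=readout.sense();print(s)
E
```

```text
top [499.  52. 708.]
side [ 226. -300.  527.]
tray 0.83 [399. 254.] [ 530. -104.    0.]
yellow_bay 0.84 [369. 289.] [478. -56.   6.]
blue_carton 0.77 [365. 219.] [578. -46.  48.]
blue_carton 0.56 [231. 307.] [456. 143.  48.]
green_carton 0.92 [435. 213.] [ 587. -147.   48.]
orange_carton 0.93 [440. 282.] [ 489. -152.   48.]
{'clock': 0.35, 'q': array([-1.30258529e+00,  3.00047724e-01,  1.52109790e+00, -5.70858027e-06,
        1.32068646e+00, -6.65914543e-02]), 'joint_vel': array([-2.32895552e-04, -6.24714571e-04, -1.50545285e-03, -1.09846899e-03,
        8.59711356e-05,  2.62258915e-03]), 'joint_torque': array([-7.51323514e-04, -5.31154418e+01, -3.52531099e+01,  7.08318944e-02,
        2.21912022e-02, -3.58433522e-05]), 'position': array([ 180.70750401, -519.41326207,  205.32306671]), 'tcp_rot': array([-1.18826985e-04,  9.86020977e-01,  1.66621186e-01, -1.47991751e-05]), 'force': array([-0.30454484, -0.81246648, -0.27198099]), 'ft_torque': array([-0.02926095, -0.00131928, -0.00442235]), 'grip_force': 0.0, 'finger_gap': 94.26291836405065}
```

View pics/top0.png

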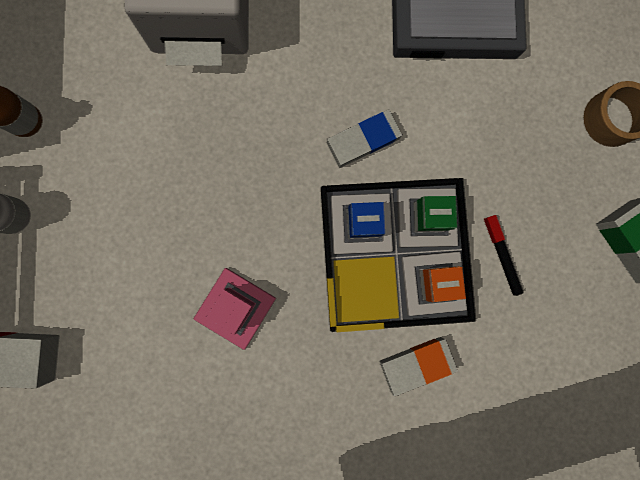

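View pics/side0.png

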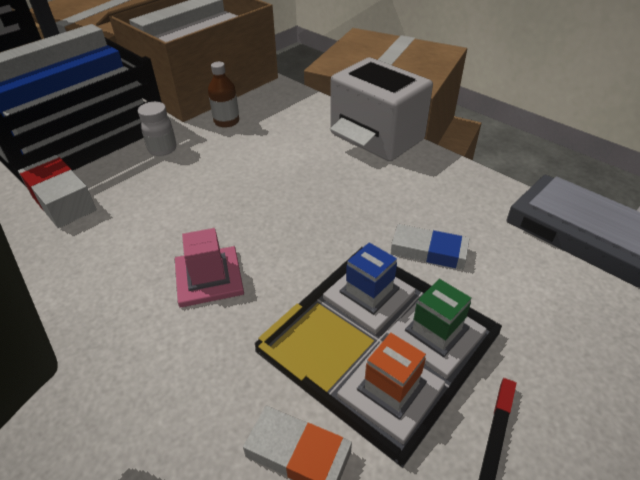

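The top view shows the upright blue carton in the tray at (365,219), green at (437,213), orange at (445,285), and the yellow bay at (366,289). The other blue candidate is the flat one outside the tray at (365,138). The pink look-alike is at (235,307). The upright one beside the yellow bay fits the description, so I'll confirm it in a crop and measure.

```bash
python3 - <<'E'
from h import *
im=cv2.imread("pics/top0.png")
cv2.imwrite("pics/crop1.png",cv2.resize(im[170:340,310:490],None,fx=3.4,fy=3.4,interpolation=cv2.INTER_CUBIC))
hsv=cv2.cvtColor(im,cv2.COLOR_BGR2HSV)
def top(lo,hi,box,z):
    m=cv2.inRange(hsv,lo,hi);k=np.zeros_like(m);x,y,w,h=box;k[y:y+h,x:x+w]=m[y:y+h,x:x+w]
    p=np.argwhere(k)[:,::-1]
    w=np.array([ray("top",q,z)[:2] for q in p],np.float32)
    return cv2.minAreaRect(w)
print("yellow floor",top((22,120,60),(32,255,255),(335,258,62,62),6))
m=models.trace("top","tray")[0]["mask"].astype(np.uint8)
p=np.argwhere(m)[:,::-1]
print("tray rim z20",cv2.minAreaRect(np.array([ray("top",q,20)[:2] for q in p],np.float32)))
for n,zs in(("blue_carton",48),("green_carton",48),("orange_carton",48)):
    for r in models.spot_point("side",n)[:2]:print(n,r["conf"],np.round(r["uv"]),np.round(ray("side",r["uv"],zs),1))
for r in models.spot_point("side","yellow_bay")[:1]:print(np.round(ray("side",r["uv"],6),1))
for r in models.spot_point("side","tray")[:1]:print(np.round(ray("side",r["uv"],0),1))
for n,z in(("tray",0),("yellow_bay",6),("blue_carton",48),("green_carton",48)):
    r=models.spot_point("top",n)[0];print(n,np.round(ray("top",r["uv"],z),1))
E
```

```text
Traceback (most recent call last):
  File "h.py", line 4, in ray
    m=optics.camera_model(cam);T=np.array(m["T"])
ValueError: time passes only in moves, steps and waits
```

View pics/crop1.png

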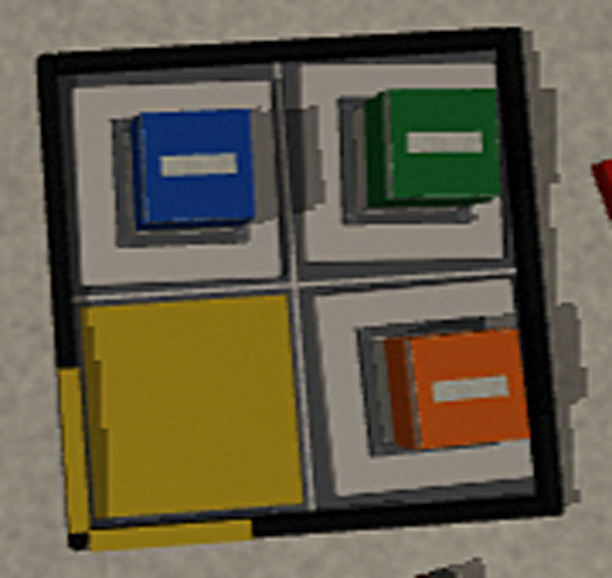

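The crop confirms it: the upright blue carton on its white plate sits top-left at crop (195,168), next to the yellow bay at crop (195,405). Rim corners are at crop (40,58), (520,30), (560,512) and (72,548). The script failed on too many `camera_model` calls, so I'll cache the model.

```bash
cat > h.py <<'E'
import numpy as np,cv2
from station import readout,optics,manip,models
M={c:optics.camera_model(c) for c in("top","side")}
def ray(cam,uv,z):
    m=M[cam];T=np.array(m["T"])
    uv=np.atleast_2d(np.asarray(uv,float))
    d=np.c_[(uv-[m["cx"],m["cy"]])/[m["fx"],m["fy"]],np.ones(len(uv))]@T[:3,:3].T;o=T[:3,3]
    return (o+d*((z-o[2])/d[:,2])[:,None])[:,:2]
def pts(cam,names):
    for n,z in names:
        for r in models.spot_point(cam,n)[:1]:print(cam,n,round(r["conf"],2),np.round(r["uv"]),np.round(ray(cam,r["uv"],z),1))
ALL=(("tray",0),("yellow_bay",6),("blue_carton",48),("green_carton",48),("orange_carton",48))
def toptop(im,lo,hi,box,z):
    m=cv2.inRange(cv2.cvtColor(im,cv2.COLOR_RGB2HSV),lo,hi);x,y,w,h=box
    p=np.argwhere(m[y:y+h,x:x+w])[:,::-1]+[x,y]
    return cv2.minAreaRect(ray("top",p,z).astype(np.float32))
E
python3 - <<'E'
from h import *
im=cv2.imread("pics/top0.png")[...,::-1].copy()
print("yellow",toptop(im,(22,120,60),(32,255,255),(335,258,62,62),6))
c=np.array([[40,58],[520,30],[560,512],[72,548]])/3.4+[310,170]
w=ray("top",c,20);print("rim",np.round(w,1),w.mean(0),np.linalg.norm(w-np.roll(w,1,0),axis=1))
for a,b in((0,1),(1,2),(2,3),(3,0)):
    d=w[b]-w[a];print(np.degrees(np.arctan2(d[1],d[0])))
print("bluetop",toptop(im,(105,150,90),(125,255,255),(345,195,42,45),78))
print("greentop",toptop(im,(55,120,60),(80,255,255),(416,190,45,45),78))
pts("top",ALL);pts("side",ALL)
E
```

```text
yellow ((479.0402526855469, -51.33174133300781), (91.9056396484375, 90.99858093261719), 89.46149444580078)
rim [[ 629.5   14.1]
 [ 642.5 -199.3]
 [ 430.9 -210.2]
 [ 417.9    1.9]] [530.21401512 -98.3636677 ] [211.95981932 213.74570768 211.92103554 212.4729369 ]
-86.5144431060807
-177.05293034321886
93.49821048488313
3.291225339623054
bluetop ((575.9979248046875, -45.21487045288086), (43.06626510620117, 42.474857330322266), 2.2982242107391357)
greentop ((584.3759155273438, -144.4563751220703), (44.11478042602539, 44.935462951660156), 0.06485816091299057)
top tray 0.83 [399. 254.] [[ 529.9 -103.9]]
top yellow_bay 0.84 [369. 289.] [[478.1 -55.9]]
top blue_carton 0.77 [365. 219.] [[577.8 -45.8]]
top green_carton 0.92 [435. 213.] [[ 586.7 -147.1]]
top orange_carton 0.93 [440. 282.] [[ 488.9 -151.9]]
side tray 0.69 [378. 342.] [[531.4 -98.1]]
side yellow_bay 0.98 [318. 346.] [[473.1 -50.2]]
side blue_carton 0.8 [372. 275.] [[577.7 -46.3]]
side orange_carton 0.87 [396. 370.] [[ 489.2 -153.2]]
```

```bash
python3 - <<'E'
import numpy as np
th=19.2
for k in range(12):
    t=np.radians(th);c,s=np.cos(t),np.sin(t);d=np.array([396.3,473.4])/12
    print(k,np.round([d@[c,s],d@[s,-c]],1),end=' ')
    if k<8: th+=9.25
E
```

```text
0 [ 44.2 -26.4] 1 [ 47.8 -19. ] 2 [ 50.3 -11. ] 3 [51.4 -2.8] 4 [51.2  5.5] 5 [49.6 13.6] 6 [46.8 21.4] 7 [42.7 28.7] 8 [37.5 35.2] 9 [37.5 35.2] 10 [37.5 35.2] 11 [37.5 35.2]
```

Request:
play_rows([
  [0.1, [44, -26, 0], -9.25],
  [0.1, [48, -19, 0], -9.25],
  [0.1, [50, -11, 0], -9.25],
  [0.1, [51, -3, 0], -9.25],
  [0.1, [51, 5.5, 0], -9.25],
  [0.1, [50, 14, 0], -9.25],
  [0.1, [47, 21, 0], -9.25],
  [0.1, [43, 29, 0], -9.25],
], newtons=15)

```text
clock: 1.85
position: [445.8, -202.4, 205.6]
tcp_rot: [0.0, 0.685, 0.728, 0.0]
force: [0.6, -1.4, -0.1]
finger_gap: 84.5
grip_force: 0.0
```

Request:
play_rows([
  [0.1, [37, 35, 0], 0],
  [0.1, [37, 35, 0], 0],
  [0.1, [37, 35, 0], 0],
  [0.1, [37, 35, 0], 0],
  [0.1, [0, 0, 0], 0],
  [0.1, [0, 0, 0], 0],
])

```text
clock: 2.6
position: [576.1, -48.7, 205.3]
tcp_rot: [-0.0, 0.687, 0.727, -0.0]
force: [-0.5, -0.3, -0.7]
finger_gap: 84.5
grip_force: 0.0
```

Request:
play_rows([
  [0.1, [2.5, 1, 50], 0],
  [0.1, [0, 0, 50], 0],
  [0.1, [0, 0, 40], 0],
  [0.1, [0, 0, 20], 0],
  [0.1, [0, 0, 10], 0],
  [0.1, [0, 0, 0], 0],
  [0.6, [0, 0, 0], 0],
  [0.6, [0, 0, 0], 0],
])

```text
clock: 3.6
position: [577.7, -45.9, 36.3]
tcp_rot: [0.001, 0.687, 0.726, 0.0]
force: [0.7, -0.4, -0.4]
finger_gap: 67.9
grip_force: 0.0
```

Request:
play_rows([
  [0.6, [0, 0, 0], 0],
  [0.6, [0, 0, 0], 0],
  [0.6, [0, 0, 0], 0],
])

```text
clock: 3.98
position: [577.3, -45.7, 35.6]
tcp_rot: [-0.0, 0.687, 0.726, -0.0]
force: [-1.9, -0.9, 2.8]
finger_gap: 43.7
grip_force: 15.0
```

Request:
play_rows([
  [0.6, [0, -10, 0], 0],
  [0.6, [0, -16, 0], 0],
  [0.6, [0, -16, 0], 0],
  [0.6, [0, -16, 0], 0],
  [0.6, [0, -16, 0], 0],
  [0.6, [0, -16, 0], 0],
  [0.6, [0, -10, 0], 0],
  [0.6, [0, 0, 0], 0],
])

```text
clock: 4.97
position: [477.0, -51.3, 35.5]
tcp_rot: [-0.0, 0.687, 0.726, -0.0]
force: [-2.2, -0.4, 1.1]
finger_gap: 43.9
grip_force: 15.0
```

```bash
python3 - <<'E'
from h import *
cv2.imwrite("pics/side1.png",optics.snapshot("side")[...,::-1])
pts("side",ALL[2:]);s=readout.sense();print(s["position"],s["force"],s["clock"])
E
```

```text
side blue_carton 0.83 [319. 323.] [[476.1 -49.9]]
side green_carton 0.63 [442. 314.] [[ 586.8 -145.9]]
side orange_carton 0.65 [396. 372.] [[ 487.3 -154.6]]
[477.58132559 -51.32618767  35.50367094] [-2.79962593 -0.65077716  5.40456887] 5.175
```

View pics/side1.png

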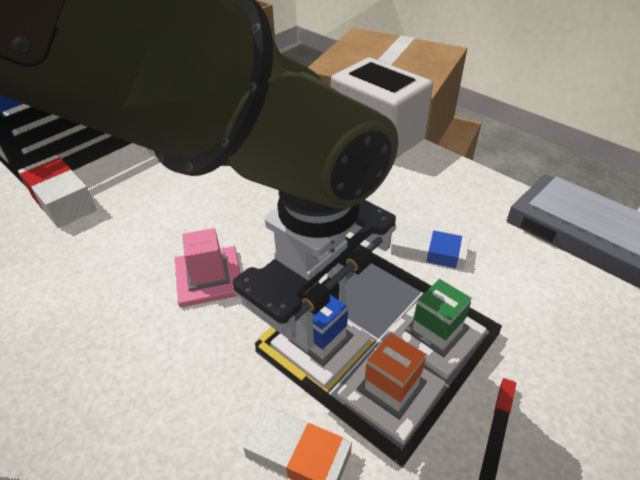

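Blue, at (320,325), sits in the yellow bay. Green (442,310) and orange (396,372) haven't moved. Next: let go, rise and go to green.

Request:
play_rows([
  [0.1, [0, 0, 0], 0],
  [0.1, [0, 0, 0], 0],
  [0.1, [0, 0, 0], 0],
  [0.1, [0, 0, 0], 0],
  [0.1, [0, 0, -20], 0],
  [0.1, [0, 0, -40], 0],
  [0.1, [0, 0, -20], 0],
  [0.1, [0, 0, 0], 0],
])

```text
clock: 6.18
position: [478.1, -51.4, 116.5]
tcp_rot: [0.001, 0.687, 0.726, 0.001]
force: [-0.4, 0.6, -0.1]
finger_gap: 84.2
grip_force: 0.0
```

Request:
play_rows([
  [0.1, [-30, 31, 0], 0],
  [0.1, [-40, 41, 0], 0],
  [0.1, [-30, 31, 0], 0],
  [0.1, [0, 0, 0], 0],
  [0.1, [0, 0, 0], 0],
])

```text
clock: 6.8
position: [585.1, -145.0, 114.0]
tcp_rot: [-0.001, 0.687, 0.726, -0.0]
force: [-1.2, 0.2, -0.3]
finger_gap: 84.6
grip_force: 0.0
```

Request:
play_rows([
  [0.1, [0, 0, 30], 0],
  [0.1, [0, 0, 30], 0],
  [0.1, [0, 0, 20], 0],
  [0.1, [0, 0, 0], 0],
  [0.6, [0, 0, 0], 0],
  [0.6, [0, 0, 0], 0],
  [0.6, [0, 0, 0], 0],
  [0.6, [0, 0, 0], 0],
])

```text
clock: 7.8
position: [586.0, -145.5, 35.7]
tcp_rot: [0.0, 0.687, 0.726, 0.0]
force: [-2.8, -0.2, 0.6]
finger_gap: 48.2
grip_force: 1.4
```

Request:
play_rows([
  [0.6, [0, 0, 0], 0],
  [0.6, [0, 0, 0], 0],
])

```text
clock: 8.05
position: [585.9, -145.5, 35.6]
tcp_rot: [0.0, 0.687, 0.727, -0.0]
force: [-2.3, 0.3, 3.1]
finger_gap: 44.4
grip_force: 14.9
```

Request:
play_rows([
  [0.6, [10, 0, 0], 0],
  [0.6, [16, -1, 0], 0],
  [0.6, [16, -1, 0], 0],
  [0.6, [16, 0, 0], 0],
  [0.6, [16, 0, 0], 0],
  [0.6, [16, 0, 0], 0],
  [0.6, [10, 0, 0], 0],
  [0.6, [0, 0, 0], 0],
])

```text
clock: 9.05
position: [578.3, -43.9, 35.6]
tcp_rot: [-0.0, 0.687, 0.727, 0.0]
force: [-0.3, 3.4, 6.7]
finger_gap: 44.5
grip_force: 14.9
```

Request:
play_rows([
  [0.6, [0, 0, 0], 0],
  [0.1, [0, 0, 0], 0],
  [0.1, [0, 0, 0], 0],
  [0.1, [0, 0, 0], 0],
  [0.1, [0, 0, 0], 0],
  [0.1, [0, 0, -20], 0],
  [0.1, [0, 0, -40], 0],
  [0.1, [0, 0, -60], 0],
])

```text
clock: 10.05
position: [577.5, -45.6, 155.5]
tcp_rot: [-0.001, 0.687, 0.726, -0.001]
force: [0.9, 0.5, 0.9]
finger_gap: 84.5
grip_force: 0.0
```

Request:
play_rows([
  [0.1, [-50, -20, -20], 0],
  [0.1, [-60, 0, 0], 0],
  [0.1, [-60, 0, 0], 0],
  [0.1, [-60, 0, 0], 0],
  [0.1, [-60, 0, 0], 0],
  [0.1, [-60, 0, 0], 0],
  [0.1, [0, 0, 0], 0],
  [0.1, [0, 0, 0], 0],
])

```text
clock: 11.05
position: [577.7, -395.7, 175.1]
tcp_rot: [-0.0, 0.687, 0.726, 0.0]
force: [0.7, 0.6, 0.3]
finger_gap: 84.3
grip_force: 0.0
```

```bash
python3 - <<'E'
from h import *
im=optics.snapshot("top");cv2.imwrite("pics/top2.png",im[...,::-1])
pts("top",ALL);print(readout.sense()["clock"])
E
```

```text
top tray 0.66 [397. 252.] [[ 533.3 -101.2]]
top blue_carton 0.88 [367. 285.] [[485.  -46.9]]
top green_carton 0.9 [362. 218.] [[579.1 -41.7]]
top orange_carton 0.6 [441. 282.] [[ 489.  -152.6]]
11.35
```

View pics/top2.png

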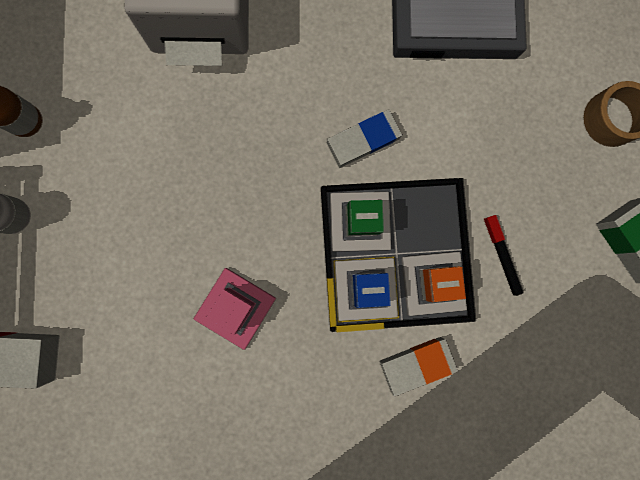

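The picture shows green (366,217) in the bay blue left, blue (371,290) in the yellow bay, orange (442,285) unmoved, and the arm clear. I'll check blue and green against their top faces before handing in.

```bash
python3 - <<'E'
from h import *
im=cv2.imread("pics/top2.png")[...,::-1].copy()
b=toptop(im,(105,150,90),(125,255,255),(345,265,48,50),78);g=toptop(im,(55,120,60),(80,255,255),(340,190,48,50),78)
print(b,g)
ok=all(np.hypot(*(np.array(r[0])-t))<9 for r,t in((b,(477.3,-51.9)),(g,(577.1,-46.3))))
print(ok, manip.finish_job() if ok else "")
E
```

```text
((478.15264892578125, -50.54938888549805), (43.296844482421875, 44.02161407470703), 89.64330291748047) ((579.6109008789062, -43.431304931640625), (42.44206619262695, 42.51267623901367), 89.87471771240234)
the job is handed in; nothing more can be done
True None
```

The job is handed in: by the final picture, blue stands about 2 mm from the centre of the yellow bay and green about 4 mm from the centre of the bay blue left, orange has not moved, and the gripper is open and clear; no verdict came back.

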